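# Seat the tube and set the end stop to the gauge mark

### The arm

A 6-joint arm with a two-finger parallel gripper is mounted at the origin on the work surface. World frame = base frame: x ahead of the robot, y to its left, z up, the work surface at z = 0. Lengths are in mm, angles in degrees, forces in N, time in s.
With the tool pointing down it reaches from about 300 to 850 mm from the base axis. Payload 4.2 kg.
Tool frame: the origin (TCP) lies on the mounting face of the last link; the fingertips stand 191 mm ahead of it and the grasp point (between the pads) lies 172 mm ahead of it; z points along the fingers, y is the direction in which the jaws open and shut (so a half turn about z gives the same grasp; the last joint's range is limited). The gripper opens to 91 mm and grips with 3 to 60 N. Pads are 32 mm wide; open, the fingers measure 118 mm over their backs; the gripper's body (76 mm by 178 mm) begins 60 mm behind the grasp point.
Start: joints at [-67.208, 18.312, 89.639, -0, 72.044, -1.146], TCP at [233.305, -525.54, 404.776] pointing down, gripper open.
Joint ranges: [-177.97, 177.97], [-48.28, 115.42], [12.27, 149.76], [-77.06, 257.06], [2.81, 150.46], [-146.56, 146.56]. Speed limits (degrees/s): [147.25, 147.25, 180, 180, 180, 180].

### API

Orientations are given as [roll, pitch, yaw] about the fixed x, y, z axes, in that order (R = Rz(yaw) Ry(pitch) Rx(roll)).
In Python, from workcell import env gives the robot as it stands.
- The arm moves only by the shell command python3 -m handwheel 'ROWS' [FORCE]. ROWS is JSON, a list of rows, each an object with "gripper": the opening in per cent of the stroke, from 0 (shut) to 100 (fully open); "travel": the shift along the tool's x, y, z in m, a list of three; "twist": the turn about the tool's z in rad. In form: [{"gripper": gripper, "travel": [x, y, z], "twist": twist}, ...]. A call has 1 to 5 rows; each row shifts and turns the commanded pose from where the row before left it, along the tool's axes as they then stand; what a row does not reach is not made up. A row lasts 1/12 s, in which the tool goes at most 41.7 mm and 7.16 degrees, less where a joint would pass 70% of its speed; a pose out of reach is approached as far as the arm can. A call with a gripper value outside its range is refused whole. The fingers move at their own pace and stop on an object; FORCE is the grip in N (left out, the last holds). Time passes only in rows, so rows that do not move let the fingers close. It gives the time, the measured TCP pose, the force and the opening at its end, in the units of the state.
- env.state(): the state, without advancing time (a new reading comes with each control period).
- env.grab_frame(name): name is "scene" or "top"; returns a dict with "frame" (480x640x3 uint8, red, green, blue), "intrinsics" (3x3 intrinsics, pixels), "extrinsics" (4x4, takes a point from camera to world coordinates). Camera axes: x right, y down, z forward; pixel columns grow to the right and rows downward; lengths in mm; the calibration is good to about 2 mm. A picture is of the moment at which its call begins. There is no depth.
- env.job_done(): hands the job in, once; it reports no verdict.
Trained networks look in the newest picture that a camera, given by its name, has taken for a name from the list of things; names that differ only in an ending like _2 or _b are one class to them, and where a whole thing is asked for, a point or a joint stands for the part that bears it (a point fixed in the world has none). Each returns a list of dicts, best first, with "confidence" (0 to 1); they miss things now and then, are a little off and sometimes report something else, mostly with a low value. They report only what shows in the picture. A call takes as long as a camera call. They do not tell look-alikes from the thing itself.
- env.trace(camera, thing): "pixels" (480x640 bool, what is visible of it) and "uv" ([column, row] in pixels, amid what is visible of it).
- env.pinpoint(camera, thing): "uv" ([column, row] in pixels: a listed point, or the origin of a listed thing).
The state is a dict: "time_s": time; "qpos": joint angles; "qvel": joint speeds; "effort": joint torques, N m; "ee_pos": TCP position; "ee_rot": TCP orientation; "force": force on the tool from outside, world axes, zero at the start; "torque": the same for the moment, N m; "gripper_width": finger opening in mm.
Only numpy, scipy, OpenCV 4.12 (cv2) and the standard library are available. Lean on these libraries where they do the work, as an engineer would, in place of code of your own. Each camera call takes 0.05 s, during which the arm holds its last target. There are 200 camera calls.

### The job

On the tube-stop fixture, first push the loose black tube along its V-blocks with a fingertip until its far end sits fully against the fixed end plate. Then roll the knurled adjuster wheel under a fingertip, in as many strokes as it takes, to close the gap until the stop's pointer stands wholly inside the notch of the gauge flag. Pick nothing up: the tube stays in its V-blocks, the stop is moved only by its wheel, and everything else on the bench stays where it is.

Things in the scene. Friction and masses are not known exactly. Their poses are not given: they have to be found in the camera images.
- fixture: Bench fixture, screwed down; base plate 130 x 420 x 12 mm. Origin on the bench on its centre line; x across, y from end plate to wheel, z up. Along y, in mm: fixed steel end plate (face at -170), V-blocks at -130 and -30 (22 long, 37 high), sliding stop, grey pinion housing (125 to 195, 44 wide, 98 high). Rule rail on the +x side: x 57 to 71, y -5 to 125, top at 40.
- end_plate (a point): Centre of the tube's landing on the fixed end plate: fixture (0, -170, 45) mm, axes as the fixture.
- tube: Loose black tube in the V-blocks, 30 mm diameter, 180 long, 0.15 to 0.31 kg. Origin at its middle on its axis, 45 mm above the bench; y along it, away from the end plate. Starts 12 to 25 mm short of the end plate; home, its origin is at fixture y = -80 mm and its near end at +10. Slides with under 6 N. At least 50 mm is free at first between near end and stop for a fingertip.
- stop: Sliding stop: steel anvil disc, 34 mm diameter, 10 thick, axis 45 mm above the bench, on a toothed bar 16 x 18 mm running back through the housing. Origin: centre of the face towards the tube; axes as the fixture. Moves along fixture -y (closing the gap) up to 78 mm; its face starts at fixture y = 85 to 95 mm. Stays where the wheel leaves it. Not to be pushed directly.
- pointer (a point): Tip, mid-width, of the black steel pointer blade (4 mm wide) on the anvil, 6.5 mm behind the anvil face, at fixture x = 56 mm, 50 mm above the bench. Moves with the stop and passes just over the gauge flag.
- flag: Gauge flag: small aluminium plate clamped on the rule rail at the wanted setting, 28 mm along y, top 46 mm above the bench, with a notch 10 mm wide (y -5 to +5) open towards the fixture's centre line. Origin: middle of the notch's width, at the rail top; axes as the fixture. Sits at fixture y = 36 to 58 mm and does not move.
- wheel_top (a point): Uppermost point of the adjuster wheel's knurled rim, mid-width; does not turn with it: fixture (37, 160, 109) mm, 109 mm above the bench, 11 mm above the housing top. Axes as the fixture.
- wheel (a joint): Turn of the knurled aluminium wheel, rad: 70 mm diameter, 22 wide (fixture x 26 to 48), axis along fixture x, 74 mm above the bench. Starts at 0 to 0.5, range -0.1 to 3.9. Rolling its top along fixture +y (away from the tube) raises it and drives the stop to the tube, 20 mm per rad (4 mm per 7 mm of rim). Takes about 1.5 N at the rim: press with 3 to 10 N. Stays where left.
- plug_a: Black plastic end plug, 31 mm diameter, 25 mm high, standing loose beside the fixture on its -x side; origin under its centre. Leave alone.
- plug_b: A second end plug, the same, nearer the wheel. Leave alone.
- bushing: Brass bushing, 36 mm diameter, 24 mm high, beside the fixture on its +x side; origin under its centre. Leave alone.
- wrench: Steel wrench lying flat beside the fixture's +x side; origin under its middle. Leave alone.
- driver: Screwdriver lying beside the fixture's -x side; origin under its middle. Leave alone.
- oil: Small white oil bottle, 36 mm diameter, 85 mm high, beside the fixture near the wheel, on the +x side; origin under its centre. Leave alone.
- flask: Black drinking flask, 66 mm diameter, 190 mm high, on the right, beyond the end plate; origin under its centre. Leave alone.
Not all that is in view belongs to the job. What is shaped like the tube but green is not meant.

How it is judged (in metres and radians):
On the way, in this order (a step that is already met when the one before it is completed fails the run):
1. the tube is pushed home against the end plate (y of tube in the frame of fixture below -0.0775 m and x of tube in the frame of fixture between -0.004 and 0.004 m and height (world z) of tube between 0.041 and 0.049 m), for 0.2 s.
2. the pointer stands in the notch of the gauge flag (y of pointer in the frame of flag between -0.003 and 0.003 m), for 0.2 s.
At the end, for the whole second after the job is handed in: The tube lies in both V-blocks with its end within 2.5 mm of the end plate, the pointer's middle is within 3 mm of the middle of the notch (the 4 mm blade wholly inside the 10 mm notch), and both are at rest (all of step 1 and all of step 2 and linear speed of stop below 0.003 m/s and linear speed of tube below 0.005 m/s); the robot touches nothing.
It fails at once if the tube is lifted or tipped out of its V-blocks (height (world z) of tube above 0.055 m or angle between tube's own y axis and vertical below 1.4 rad or angle between tube's own y axis and vertical above 1.74 rad).
It fails at once if the stop is pushed directly instead of by its wheel (contact force between any of the fingers, the arm and stop above 3 N).
It fails at once if another thing on the bench is disturbed (moved more than 15 mm) (distance of any of plug_a, plug_b, bushing, wrench, driver, oil, flask from where it was at the start of the episode above 0.015 m).
It also fails if it takes over 61 s, if anything falls off the work surface, if the arm or the gripper's body presses on something with over 40 N, if the wrist force passes 120 N, or if a joint passes its speed limit or range.

## Working session

There is one attempt and no reset: what is moved stays moved. The work goes in short steps, Python scripts to look and compute and a shell command to move; the robot and the scene stay as the last step left them, time stands still between calls to the robot, and variables do not carry over. Pictures are saved under pics/ and viewed, about 8 in all and at most 12, crops included, and the job is handed in when it is done.

```bash
mkdir -p pics; ls; cat > h.py <<'E'
import numpy as np, cv2
from workcell import env
def snap(cam,name=None):
    f=env.grab_frame(cam)
    if name: cv2.imwrite('pics/'+name,f['frame'][:,:,::-1])
    return f
def ray(f,uv):
    K=np.array(f['intrinsics']);E=np.array(f['extrinsics'])
    d=E[:3,:3]@np.linalg.solve(K,[uv[0],uv[1],1.]);return E[:3,3],d
def atz(f,uv,z):
    o,d=ray(f,uv);return o+d*(z-o[2])/d[2]
def proj(f,p):
    K=np.array(f['intrinsics']);E=np.array(f['extrinsics'])
    c=E[:3,:3].T@(np.array(p)-E[:3,3]);q=K@c;return q[:2]/q[2]
E
python3 - <<'E'
from h import *
Z=dict(fixture=0,end_plate=45,tube=45,stop=45,pointer=50,flag=40,wheel_top=109,plug_a=0,bushing=0,wrench=0,driver=0,oil=0,flask=0)
for c in ['scene','top']:
    f=snap(c,c+'0.png');print(c,np.round(f['extrinsics'],3).tolist(),np.array(f['intrinsics'])[0,0])
    for t,z in Z.items():
        for r in env.pinpoint(c,t)[:3]:
            print(t,round(r['confidence'],2),np.round(r['uv'],1),np.round(atz(f,r['uv'],z),1))
print(env.state())
E
```

```text
pics
scene [[-0.667, 0.622, -0.41, 907.203], [0.744, 0.569, -0.349, 296.049], [0.016, -0.538, -0.843, 887.656], [0.0, 0.0, 0.0, 1.0]] 532.552940798195
fixture 0.92 [275.  257.4] [ 568.5 -100.6    0. ]
fixture 0.17 [343.7 230.9] [432.7 -42.4   0. ]
end_plate 0.71 [200.  203.6] [ 597.4 -272.7   45. ]
tube 0.97 [245.9 226.2] [ 573.9 -169.    45. ]
tube 0.92 [441.6 426.1] [627.6 317.6  45. ]
tube 0.71 [464.9 250.8] [338.4 169.2  45. ]
stop 0.61 [314.5 267.3] [552.4 -13.3  45. ]
pointer 0.85 [297.8 289.2] [606.8  -3.7  50. ]
pointer 0.71 [343.6 229.2] [456.6 -26.   50. ]
flag 0.55 [273.1 273.6] [610.3 -61.6  40. ]
wheel_top 0.59 [339.2 281. ] [571.   57.5 109. ]
wheel_top 0.32 [314.7 266.8] [578.4   9.8 109. ]
plug_a 0.71 [341.  229.1] [433.1 -49.2   0. ]
plug_a 0.66 [311.7 223.5] [ 462.6 -101.4    0. ]
bushing 0.58 [249.1 309. ] [677.6 -59.5   0. ]
bushing 0.46 [275.3 255.5] [ 565.1 -103.1    0. ]
wrench 0.58 [189.8 273.9] [ 702.3 -193.8    0. ]
driver 0.89 [268.7 184.4] [ 450.4 -234.7    0. ]
oil 0.56 [280.5 335.9] [676.5  18.6   0. ]
flask 0.68 [272.7 253.3] [ 564.9 -110.3    0. ]
flas
[... 1038 characters left out ...]
sk 0.56 [361.7 174.4] [ 701.2 -185.9    0. ]
{'time_s': 1.4, 'qpos': array([-6.72092551e+01,  1.83112535e+01,  8.96398819e+01,  1.24720918e-03,
        7.20436708e+01, -1.14811988e+00]), 'qvel': array([ 0.0156018 ,  0.03632309, -0.09526082, -0.03382403, -0.07035877,
       -0.00742802]), 'effort': array([-1.97504443e-03, -4.12360847e+01, -2.32230127e+01,  7.25986180e-02,
        3.77147400e-02, -3.00568828e-06]), 'ee_pos': array([ 233.29339385, -525.53871976,  404.77642489]), 'ee_rot': array([ 1.79994783e+02, -1.08218775e-03,  2.39384803e+01]), 'force': array([-0.70379869,  0.31578173,  1.18159885]), 'torque': array([-0.05072948,  0.0186782 , -0.06609816]), 'gripper_width': 91.0599821479286}
```

View pictures.

```bash
python3 - <<'E'
from h import *
from scipy.optimize import least_squares
S=cv2.imread('pics/scene0.png');T=cv2.imread('pics/top0.png')
import json
fs={c:snap(c) for c in['scene','top']}
obs=[]
# (fixture x,y,z) known or unknown-y
K={'fixture':(0,0,0),'end_plate':(0,-170,45),'wheel_top':(37,160,109)}
for c in fs:
  best={}
  for t,p in K.items():
    r=env.pinpoint(c,t)
    if r: obs.append((c,p,np.array(r[0]['uv']),t))
  for i,(t,p) in enumerate({'stop':(0,45),'pointer':(56,50),'flag':(64,40)}.items()):
    r=env.pinpoint(c,t)
    if r: obs.append((c,(p[0],i,p[1]),np.array(r[0]['uv']),t))
def W(q,p): 
    s,k=np.sin(q[2]),np.cos(q[2]);return [q[0]+k*p[0]-s*p[1],q[1]+s*p[0]+k*p[1],p[2]]
def res(q):
    o=[]
    for c,p,uv,t in obs:
        p=list(p)
        if t=='stop':p[1]=q[3]
        if t=='pointer':p[1]=q[3]+6.5
        if t=='flag':p[1]=q[4]
        o.append(proj(fs[c],W(q,p))-uv)
    return np.concatenate(o)
r=least_squares(res,[568,-105,.17,90,46],loss='soft_l1')
print(r.x,np.degrees(r.x[2]))
for (c,p,uv,t),e in zip(obs,res(r.x).reshape(-1,2)): print(c,t,uv.round(1),e.round(1))
a=cv2.resize(S[130:380,150:400],(600,600));cv2.imwrite('pics/a.png',a)
b=cv2.resize(T[150:350,230:450],(792,600));
cv2.imwrite('pics/b.png',b)
E
```

```text
[ 5.65755308e+02 -1.06583558e+02  1.51393555e-01  9.10516450e+01
  4.49031354e+01] 8.674211746088458
scene fixture [274.1 254.2] [-0.3  0.5]
scene end_plate [202.7 204.1] [-1.  -2.9]
scene stop [312.3 267.6] [ 1.  -1.5]
scene pointer [297.8 291.8] [ 1.  -2.1]
scene flag [271.8 276.7] [0.2 4.3]
top fixture [339.1 243.7] [-5.3  1.4]
top end_plate [419.2 213.7] [ 1.  -0.5]
top wheel_top [244.8 239.1] [-1.6 -1.1]
top stop [289.  254.8] [-0.7 -0.9]
top pointer [273.6 225.2] [2.5 1.3]
top flag [301.3 218.7] [ 0.5 -2.8]
```

View pics/scene0.png

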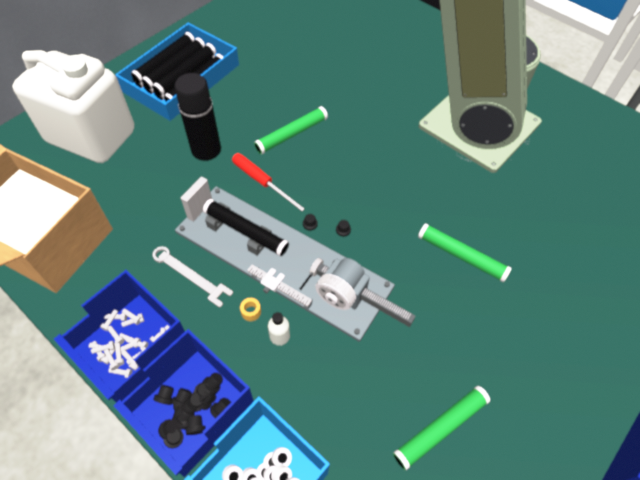

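View pics/b.png

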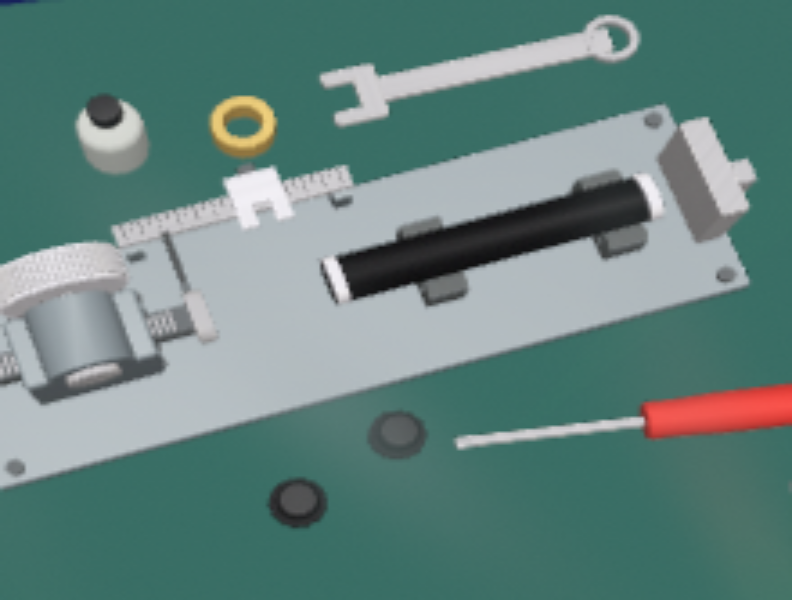

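```bash
python3 - <<'E'
from h import *
from scipy.optimize import least_squares
fs={c:snap(c) for c in['scene','top']}
obs=[('top',(65,-210,12),(415.3,185)),('top',(-65,-210,12),(437.8,244.3)),('scene',(65,-210,12),(177,230)),('scene',(-65,-210,12),(217,188)),('scene',(-65,210,12),(393,285)),('scene',(65,210,12),(360,334)),
('scene',(0,-170,45),(201.5,203.8)),('top',(0,-170,45),(419.6,213.2)),('top',(37,160,109),(244.4,238)),('top',(56,'p',50),(273.3,224.8)),('scene',(56,'p',50),(297.8,290.5)),('top',(0,'s',45),(288.5,255.2)),('scene',(0,'s',45),(313.4,267.5)),('top',(64,'f',40),(302,219.1)),('scene',(64,'f',40),(272.5,275.2)),
('top',(0,'t',45),(368.3,227.1)),('scene',(0,'t',45),(245.9,226.2)),
('top',(0,'e',45),(230+335/3.6,150+280/3.))]
def W(q,p):
    y=p[1]
    if isinstance(y,str): y={'s':q[3],'p':q[3]+6.5,'f':q[4],'t':q[5],'e':q[5]+90}[y]
    s,k=np.sin(q[2]),np.cos(q[2]);return [q[0]+k*p[0]-s*y,q[1]+s*p[0]+k*y,p[2]]
res=lambda q:np.concatenate([proj(fs[c],W(q,p))-uv for c,p,uv in obs])
r=least_squares(res,[568,-105,.17,90,46,-60],loss='soft_l1');q=r.x
print(q.round(2),np.degrees(q[2]))
for (c,p,uv),e in zip(obs,res(q).reshape(-1,2)): print(c,p,uv,e.round(1))
for n,p in dict(pushstart=(0,60,38),home=(0,10,45),wheel=(37,160,109)).items(): print(n,np.round(W(q,p),1))
np.save('q.npy',q)
E
```

```text
[ 5.6372e+02 -9.0140e+01  1.6000e-01  7.5270e+01  2.7810e+01 -8.2740e+01] 9.096477043974854
top (65, -210, 12) (415.3, 185) [ 0.9 -1.3]
top (-65, -210, 12) (437.8, 244.3) [2.1 0.1]
scene (65, -210, 12) (177, 230) [-3.7 -1.1]
scene (-65, -210, 12) (217, 188) [-1.9 -2.9]
scene (-65, 210, 12) (393, 285) [ 0.8 -0.7]
scene (65, 210, 12) (360, 334) [-1.9  6.1]
scene (0, -170, 45) (201.5, 203.8) [6.2 1.9]
top (0, -170, 45) (419.6, 213.2) [-7.9  1.7]
top (37, 160, 109) (244.4, 238) [-10.4   3.2]
top (56, 'p', 50) (273.3, 224.8) [2.2 1.9]
scene (56, 'p', 50) (297.8, 290.5) [ 1.6 -0.5]
top (0, 's', 45) (288.5, 255.2) [-0.6 -1.1]
scene (0, 's', 45) (313.4, 267.5) [ 0.3 -1.2]
top (64, 'f', 40) (302, 219.1) [-0.2 -3.3]
scene (64, 'f', 40) (272.5, 275.2) [-0.6  5.9]
top (0, 't', 45) (368.3, 227.1) [-0.2  1.6]
scene (0, 't', 45) (245.9, 226.2) [-2.1  0.1]
top (0, 'e', 45) (323.05555555555554, 243.33333333333331) [-0.4 -0.3]
pushstart [554.2 -30.9  38. ]
home [562.1 -80.3  45. ]
wheel [575.   73.7 109. ]
```

```bash
cat > fit.py <<'E'
from h import *
from scipy.optimize import least_squares
def W(q,p):
    x,y=p[0],p[1]
    if isinstance(y,str): y={'s':q[3],'p':q[3]+6.5,'f':q[4],'t':q[5],'e':q[5]+90,'a':q[6]-210,'b':q[6]+210}[y]
    if x=='f': x=q[7]
    s,k=np.sin(q[2]),np.cos(q[2]);return [q[0]+k*x-s*y,q[1]+s*x+k*y,p[2]]
E
python3 - <<'E'
from fit import *
fs={c:snap(c) for c in['scene','top']}
obs=[('top',(65,'a',12),(415.3,185)),('top',(-65,'a',12),(437.8,244.3)),('scene',(65,'a',12),(177,230)),('scene',(-65,'a',12),(217,188)),('scene',(-65,'b',12),(393,285)),('scene',(65,'b',12),(360,334)),
('scene',(0,-170,45),(201.5,203.8)),('top',(0,-170,45),(419.6,213.2)),('top',(37,160,109),(244.4,238)),('scene',(37,160,109),(339.2,281)),('top',(56,'p',50),(273.3,224.8)),('scene',(56,'p',50),(297.8,290.5)),('top',(0,'s',45),(288.5,255.2)),('scene',(0,'s',45),(313.4,267.5)),('top',('f','f',40),(302,219.1)),('scene',('f','f',40),(272.5,275.2)),
('top',(0,'t',45),(368.3,227.1)),('scene',(0,'t',45),(245.9,226.2)),
('top',(0,'e',45),(230+335/3.6,150+280/3.)),('top',(0,0,0),(337.3,243.3)),('scene',(0,0,0),(274.5,256))]
res=lambda q:np.concatenate([proj(fs[c],W(q,p))-uv for c,p,uv in obs])
r=least_squares(res,[568,-105,.17,90,46,-60,20,60],loss='soft_l1');q=r.x
print(q.round(2),np.degrees(q[2]))
for (c,p,uv),e in zip(obs,res(q).reshape(-1,2)): print(c,p,uv,e.round(1))
for n,p in dict(pushstart=(0,60,38),home=(0,10,45),wheel=(37,160,109)).items(): print(n,np.round(W(q,p),1))
np.save('q.npy',q)
E
```

```text
[ 5.6627e+02 -1.0618e+02  1.6000e-01  9.1510e+01  4.0840e+01 -6.6510e+01
  1.9680e+01  5.5980e+01] 9.151565385203318
top (65, 'a', 12) (415.3, 185) [-0.8 -0.9]
top (-65, 'a', 12) (437.8, 244.3) [0.4 0.6]
scene (65, 'a', 12) (177, 230) [-2.4 -0.2]
scene (-65, 'a', 12) (217, 188) [-0.6 -2.2]
scene (-65, 'b', 12) (393, 285) [2.4 0.1]
scene (65, 'b', 12) (360, 334) [-0.1  7.1]
scene (0, -170, 45) (201.5, 203.8) [-0.4 -1.8]
top (0, -170, 45) (419.6, 213.2) [ 0.1 -0.9]
top (37, 160, 109) (244.4, 238) [-1.4  0.5]
scene (37, 160, 109) (339.2, 281) [-2.5  2.6]
top (56, 'p', 50) (273.3, 224.8) [2.2 2. ]
scene (56, 'p', 50) (297.8, 290.5) [ 1.6 -0.5]
top (0, 's', 45) (288.5, 255.2) [-0.5 -1.1]
scene (0, 's', 45) (313.4, 267.5) [ 0.3 -1.3]
top ('f', 'f', 40) (302, 219.1) [2.7 0.1]
scene ('f', 'f', 40) (272.5, 275.2) [0.6 1.7]
top (0, 't', 45) (368.3, 227.1) [-0.2  1.6]
scene (0, 't', 45) (245.9, 226.2) [-2.2  0.1]
top (0, 'e', 45) (323.05555555555554, 243.33333333333331) [-0.4 -0.2]
top (0, 0, 0) (337.3, 243.3) [-3.7  1.6]
scene (0, 0, 0) (274.5, 256) [-0.8 -1. ]
pushstart [556.7 -46.9  38. ]
home [564.7 -96.3  45. ]
wheel [577.4  57.7 109. ]
```

```bash
python3 -m handwheel '[{"gripper":0,"travel":[0,0,0],"twist":0.086},{"gripper":0,"travel":[0,0,0],"twist":0.086},{"gripper":0,"travel":[0,0,0],"twist":0.086},{"gripper":0,"travel":[0.02,-0.021,0],"twist":0},{"gripper":0,"travel":[0.02,-0.021,0],"twist":0}]' 10
for i in 1 2 3; do python3 -m handwheel '[{"gripper":0,"travel":[0.02,-0.021,0],"twist":0},{"gripper":0,"travel":[0.02,-0.021,0],"twist":0},{"gripper":0,"travel":[0.02,-0.021,0],"twist":0},{"gripper":0,"travel":[0.02,-0.021,0],"twist":0},{"gripper":0,"travel":[0.02,-0.021,0],"twist":0}]'; done
```

```text
time_s: 2.72
ee_pos: [265.9, -477.9, 404.5]
ee_rot: [180.0, -0.0, 9.0]
force: [0.9, 0.8, -0.7]
gripper_width: 60.4
time_s: 3.13
ee_pos: [348.7, -356.9, 404.9]
ee_rot: [180.0, -0.0, 9.1]
force: [1.6, 0.1, -0.3]
gripper_width: 27.5
time_s: 3.55
ee_pos: [430.7, -237.2, 404.9]
ee_rot: [180.0, -0.0, 9.2]
force: [-0.3, -0.2, -0.1]
gripper_width: 0.5
time_s: 3.97
ee_pos: [512.8, -117.6, 404.9]
ee_rot: [180.0, -0.0, 9.2]
force: [0.7, -0.3, 1.2]
gripper_width: 0.6
```

```bash
python3 -m handwheel '[{"gripper":0,"travel":[0.018,-0.02,0],"twist":0},{"gripper":0,"travel":[0.018,-0.02,0],"twist":0},{"gripper":0,"travel":[0.018,-0.02,0],"twist":0},{"gripper":0,"travel":[0,0,0.04],"twist":0},{"gripper":0,"travel":[0,0,0.04],"twist":0}]'
python3 -m handwheel '[{"gripper":0,"travel":[0,0,0.03],"twist":0},{"gripper":0,"travel":[0,0,0.02],"twist":0},{"gripper":0,"travel":[0,0,0],"twist":0},{"gripper":0,"travel":[0,0,0],"twist":0}]'
cat >> fit.py <<'E'
def fx(p=None):
    p=env.state()['ee_pos'] if p is None else p
    q=np.load('q.npy');d=np.array(p[:2])-q[:2];s,k=np.sin(q[2]),np.cos(q[2])
    return np.round([k*d[0]+s*d[1],-s*d[0]+k*d[1],p[2]-191],1)
E
python3 - <<'E'
from fit import *
print(fx())
f=snap('top','t1.png');g=snap('scene','s1.png')
a=cv2.resize(f['frame'][150:350,230:450],(440,400),interpolation=2);b=cv2.resize(g['frame'][190:340,200:350],(400,400),interpolation=2)
cv2.imwrite('pics/c1.png',np.hstack([cv2.resize(a,(400,400)),b])[:,:,::-1])
E
```

```text
time_s: 4.38
ee_pos: [557.5, -49.8, 326.1]
ee_rot: [179.9, -0.4, 9.3]
force: [0.7, -0.3, -0.7]
gripper_width: 0.4
time_s: 4.72
ee_pos: [556.0, -51.2, 274.3]
ee_rot: [-180.0, 0.1, 9.2]
force: [0.5, 0.3, 0.6]
gripper_width: 0.8
[-1.4 55.9 83.3]
```

View pics/c1.png

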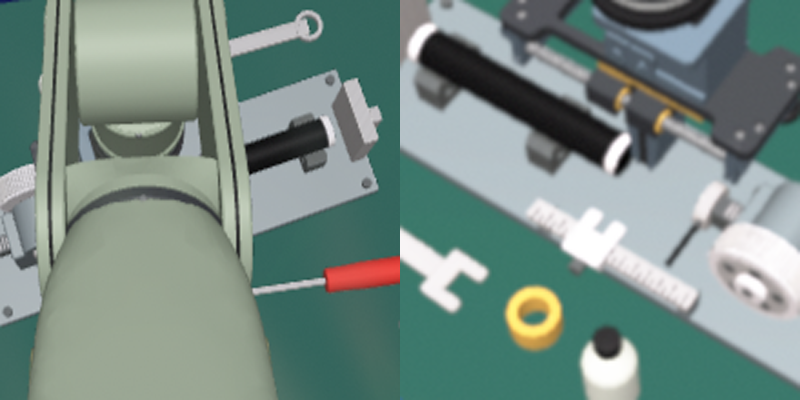

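```bash
python3 -m handwheel '[{"gripper":0,"travel":[0.001,0,0.022],"twist":0},{"gripper":0,"travel":[0,0,0.021],"twist":0},{"gripper":0,"travel":[0,0,0],"twist":0},{"gripper":0,"travel":[0,0,0],"twist":0}]'
python3 -m handwheel '[{"gripper":0,"travel":[0,0.005,0],"twist":0},{"gripper":0,"travel":[0,0.004,0],"twist":0},{"gripper":0,"travel":[0,0.004,0],"twist":0},{"gripper":0,"travel":[0,0.004,0],"twist":0},{"gripper":0,"travel":[0,0.002,0],"twist":0}]'
for i in 1 2; do python3 -m handwheel '[{"gripper":0,"travel":[0,0.001,0],"twist":0},{"gripper":0,"travel":[0,0.001,0],"twist":0},{"gripper":0,"travel":[0,0.001,0],"twist":0},{"gripper":0,"travel":[0,0.001,0],"twist":0},{"gripper":0,"travel":[0,0.001,0],"twist":0}]'; done
python3 -c "
from fit import *;print(fx())"
```

```text
time_s: 5.15
ee_pos: [557.2, -51.1, 232.8]
ee_rot: [180.0, -0.1, 9.1]
force: [0.6, -0.4, 1.2]
gripper_width: 0.1
time_s: 5.57
ee_pos: [560.2, -70.2, 232.5]
ee_rot: [-180.0, -0.1, 9.1]
force: [-0.5, 4.5, 2.8]
gripper_width: 0.4
time_s: 5.98
ee_pos: [560.8, -74.4, 231.9]
ee_rot: [-180.0, -0.0, 9.2]
force: [0.2, 4.5, 3.7]
gripper_width: 0.6
time_s: 6.4
ee_pos: [561.6, -79.5, 231.9]
ee_rot: [-180.0, -0.0, 9.1]
force: [-0.7, 6.1, 5.7]
gripper_width: 0.6
[-0.3 27.1 40.9]
```

```bash
for i in 1 2; do python3 -m handwheel '[{"gripper":0,"travel":[0,0.001,0],"twist":0},{"gripper":0,"travel":[0,0.001,0],"twist":0},{"gripper":0,"travel":[0,0.0005,0],"twist":0},{"gripper":0,"travel":[0,0.0005,0],"twist":0}]'; done
```

```text
time_s: 6.73
ee_pos: [562.2, -82.4, 232.1]
ee_rot: [-180.0, -0.0, 9.1]
force: [-0.9, 6.0, 5.2]
gripper_width: 0.7
time_s: 7.07
ee_pos: [562.6, -85.7, 231.7]
ee_rot: [180.0, -0.0, 9.2]
force: [-0.1, 3.8, 3.3]
gripper_width: 1.0
```

```bash
for i in 1 2 3; do python3 -m handwheel '[{"gripper":0,"travel":[0,0.001,0],"twist":0},{"gripper":0,"travel":[0,0.001,0],"twist":0},{"gripper":0,"travel":[0,0,0],"twist":0}]'; done
python3 -c "
from fit import *;print(fx())"
```

```text
time_s: 7.32
ee_pos: [562.8, -87.3, 231.7]
ee_rot: [-179.9, 0.0, 9.1]
force: [0.6, 5.2, 4.0]
gripper_width: 0.2
time_s: 7.57
ee_pos: [562.9, -87.9, 231.7]
ee_rot: [-179.7, 0.0, 9.0]
force: [-0.6, 13.6, 4.7]
gripper_width: 0.2
time_s: 7.82
ee_pos: [563.1, -88.7, 231.7]
ee_rot: [-179.5, 0.0, 9.0]
force: [-0.4, 19.1, 6.6]
gripper_width: 0.2
[-0.3 17.8 40.7]
```

```bash
python3 -m handwheel '[{"gripper":0,"travel":[0,-0.006,0],"twist":0},{"gripper":0,"travel":[0,-0.01,0],"twist":0},{"gripper":0,"travel":[0,-0.01,0],"twist":0},{"gripper":0,"travel":[0,0,0],"twist":0},{"gripper":0,"travel":[0,0,-0.03],"twist":0}]'
python3 -m handwheel '[{"gripper":0,"travel":[0,0,-0.035],"twist":0},{"gripper":0,"travel":[0,0,-0.035],"twist":0},{"gripper":0,"travel":[0,-0.02,0],"twist":0},{"gripper":0,"travel":[0.01,-0.03,0],"twist":0},{"gripper":0,"travel":[0.01,-0.03,0],"twist":0}]'
python3 -m handwheel '[{"gripper":0,"travel":[0.01,-0.02,0],"twist":0},{"gripper":0,"travel":[0,0,0],"twist":0},{"gripper":0,"travel":[0,0,0],"twist":0}]'
python3 - <<'E'
from fit import *
print(fx())
f=snap('top');g=snap('scene')
for c,h in(('top',f),('scene',g)):
  for t,z in(('tube',45),('stop',45),('pointer',50),('flag',40)):
    for r in env.pinpoint(c,t)[:1]: print(c,t,round(r['confidence'],2),np.round(r['uv']),fx(list(atz(h,r['uv'],z)[:2])+[0])[:2])
a=cv2.resize(f['frame'][160:310,280:450],(400,400),interpolation=2);b=cv2.resize(g['frame'][170:320,170:320],(400,400),interpolation=2)
cv2.imwrite('pics/c2.png',np.hstack([a,b])[:,:,::-1])
E
```

```text
time_s: 8.23
ee_pos: [557.3, -65.3, 257.0]
ee_rot: [-179.9, 0.7, 9.2]
force: [0.2, 0.0, 0.5]
gripper_width: 0.3
time_s: 8.65
ee_pos: [566.1, 16.2, 332.6]
ee_rot: [179.9, -0.1, 9.0]
force: [0.8, 0.0, -0.4]
gripper_width: 0.5
time_s: 8.9
ee_pos: [573.1, 38.2, 331.4]
ee_rot: [179.9, 0.0, 9.3]
force: [0.1, 0.1, -0.6]
gripper_width: 0.6
[ 29.7 141.5 140.4]
top tube 0.85 [110. 251.] [107.8 405.1]
top flag 0.4 [300. 219.] [58.7 49.2]
scene tube 0.88 [465. 253.] [-177.   309.6]
scene stop 0.97 [315. 267.] [-0.4 93.8]
scene pointer 0.67 [296. 289.] [57.5 92.9]
scene flag 0.63 [269. 275.] [56.1 32.2]
```

View pics/c2.png

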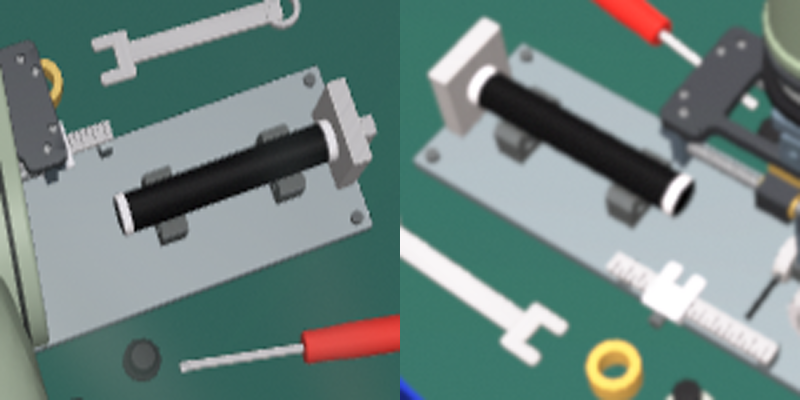

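```bash
python3 -m handwheel '[{"gripper":0,"travel":[0.007,-0.004,0],"twist":0},{"gripper":0,"travel":[0,0,0.014],"twist":0},{"gripper":0,"travel":[0,0,0.012],"twist":0},{"gripper":0,"travel":[0,0,0],"twist":0},{"gripper":0,"travel":[0,0,0],"twist":0}]'
for i in 1 2 3; do python3 -m handwheel '[{"gripper":0,"travel":[0,0,0.001],"twist":0},{"gripper":0,"travel":[0,0,0.001],"twist":0},{"gripper":0,"travel":[0,0,0],"twist":0}]'; done
python3 -c "
from fit import *;print(fx())"
```

```text
time_s: 9.82
ee_pos: [579.5, 43.0, 305.3]
ee_rot: [-180.0, 0.1, 9.2]
force: [-0.0, 0.3, -0.1]
gripper_width: 0.7
time_s: 10.07
ee_pos: [579.5, 42.8, 304.3]
ee_rot: [180.0, -0.1, 9.2]
force: [0.2, -0.6, 0.4]
gripper_width: 0.6
time_s: 10.32
ee_pos: [579.2, 42.7, 301.7]
ee_rot: [180.0, -0.0, 9.2]
force: [0.1, -0.9, 0.2]
gripper_width: 0.7
time_s: 10.57
ee_pos: [579.2, 42.7, 299.5]
ee_rot: [180.0, 0.0, 9.2]
force: [-0.4, -0.5, 0.8]
gripper_width: 0.8
[ 36.5 145.  108.5]
```

```bash
for i in 1 2; do python3 -m handwheel '[{"gripper":0,"travel":[0,0,0.001],"twist":0},{"gripper":0,"travel":[0,0,0],"twist":0}]'; done
```

```text
time_s: 10.73
ee_pos: [579.3, 42.7, 299.0]
ee_rot: [180.0, -0.0, 9.2]
force: [-0.3, 0.5, 2.1]
gripper_width: 0.0
time_s: 10.9
ee_pos: [579.3, 42.6, 298.6]
ee_rot: [180.0, -0.0, 9.2]
force: [-1.4, -0.7, 6.0]
gripper_width: 0.0
```

Contact at 6 N. First stroke: +y by 26 mm.

```bash
python3 -m handwheel '[{"gripper":0,"travel":[0,-0.003,0],"twist":0},{"gripper":0,"travel":[0,-0.003,0],"twist":0},{"gripper":0,"travel":[0,-0.003,0],"twist":0},{"gripper":0,"travel":[0,-0.003,0],"twist":0}]'
python3 -m handwheel '[{"gripper":0,"travel":[0,-0.003,0],"twist":0},{"gripper":0,"travel":[0,-0.003,0],"twist":0},{"gripper":0,"travel":[0,-0.002,0],"twist":0}]'
python3 -m handwheel '[{"gripper":0,"travel":[0,-0.003,0],"twist":0},{"gripper":0,"travel":[0,-0.003,0],"twist":0},{"gripper":0,"travel":[0,0,0],"twist":0}]'
python3 - <<'E'
from fit import *
print(fx())
g=snap('scene','s2.png')
for t,z in(('stop',45),('pointer',50),('flag',40)):
    for r in env.pinpoint('scene',t)[:1]: print(t,round(r['confidence'],2),np.round(r['uv'],1),fx(list(atz(g,r['uv'],z)[:2])+[0])[:2])
E
```

```text
time_s: 11.23
ee_pos: [577.3, 54.2, 299.9]
ee_rot: [179.9, -0.1, 9.2]
force: [-2.7, -2.0, 12.9]
gripper_width: 0.1
time_s: 11.48
ee_pos: [576.0, 62.4, 299.9]
ee_rot: [179.9, -0.1, 9.2]
force: [-3.9, -2.3, 12.2]
gripper_width: 1.0
time_s: 11.73
ee_pos: [575.1, 68.8, 299.2]
ee_rot: [-180.0, -0.1, 9.2]
force: [-3.3, 1.6, 9.5]
gripper_width: 0.2
[ 36.5 171.4 108.2]
stop 0.88 [307.3 259.9] [-4.7 74.5]
pointer 0.83 [291.6 287.2] [59.  83.5]
flag 0.64 [272.4 276.1] [55.4 38.9]
```

```bash
for i in 1 2; do
python3 -m handwheel '[{"gripper":0,"travel":[0,0,-0.012],"twist":0},{"gripper":0,"travel":[0,0.013,0],"twist":0},{"gripper":0,"travel":[0,0.013,0],"twist":0},{"gripper":0,"travel":[0,0,0.006],"twist":0},{"gripper":0,"travel":[0,0,0.0057],"twist":0}]'
python3 -m handwheel '[{"gripper":0,"travel":[0,0,0],"twist":0},{"gripper":0,"travel":[0,-0.003,0],"twist":0},{"gripper":0,"travel":[0,-0.003,0],"twist":0},{"gripper":0,"travel":[0,-0.003,0],"twist":0},{"gripper":0,"travel":[0,-0.003,0],"twist":0}]'
python3 -m handwheel '[{"gripper":0,"travel":[0,-0.003,0],"twist":0},{"gripper":0,"travel":[0,-0.003,0],"twist":0},{"gripper":0,"travel":[0,-0.004,0],"twist":0},{"gripper":0,"travel":[0,-0.004,0],"twist":0},{"gripper":0,"travel":[0,0,0],"twist":0}]'
done
python3 - <<'E'
from fit import *
print(fx())
g=snap('scene','s3.png')
for t,z in(('stop',45),('pointer',50),('flag',40)):
    for r in env.pinpoint('scene',t)[:1]: print(t,round(r['confidence'],2),np.round(r['uv'],1),fx(list(atz(g,r['uv'],z)[:2])+[0])[:2])
cv2.imwrite('pics/c3.png',cv2.resize(g['frame'][230:320,230:350],(800,600),interpolation=2)[:,:,::-1])
E
```

```text
time_s: 12.35
ee_pos: [579.5, 41.3, 297.5]
ee_rot: [180.0, -0.0, 9.1]
force: [-1.5, -9.5, 35.3]
gripper_width: 0.3
time_s: 12.77
ee_pos: [577.4, 53.9, 299.8]
ee_rot: [179.9, -0.1, 9.1]
force: [-4.0, -1.7, 15.8]
gripper_width: 0.4
time_s: 13.18
ee_pos: [575.0, 68.9, 299.0]
ee_rot: [-179.9, -0.1, 9.1]
force: [-2.5, 1.5, 11.6]
gripper_width: 0.3
time_s: 13.6
ee_pos: [579.5, 41.2, 297.4]
ee_rot: [179.9, 0.0, 9.1]
force: [-1.4, -9.4, 36.9]
gripper_width: 0.8
time_s: 14.02
ee_pos: [577.3, 53.9, 299.8]
ee_rot: [179.9, -0.0, 9.1]
force: [-3.6, -2.1, 16.1]
gripper_width: 0.5
time_s: 14.43
ee_pos: [574.9, 68.9, 299.0]
ee_rot: [-179.9, -0.0, 9.1]
force: [-2.9, 1.1, 12.1]
gripper_width: 0.7
[ 36.4 171.4 108. ]
stop 0.82 [294.1 251.6] [-6.1 44.5]
pointer 0.58 [273.4 277. ] [59.9 45. ]
flag 0.78 [271.7 276.4] [56.6 38.2]
```

View pics/c3.png

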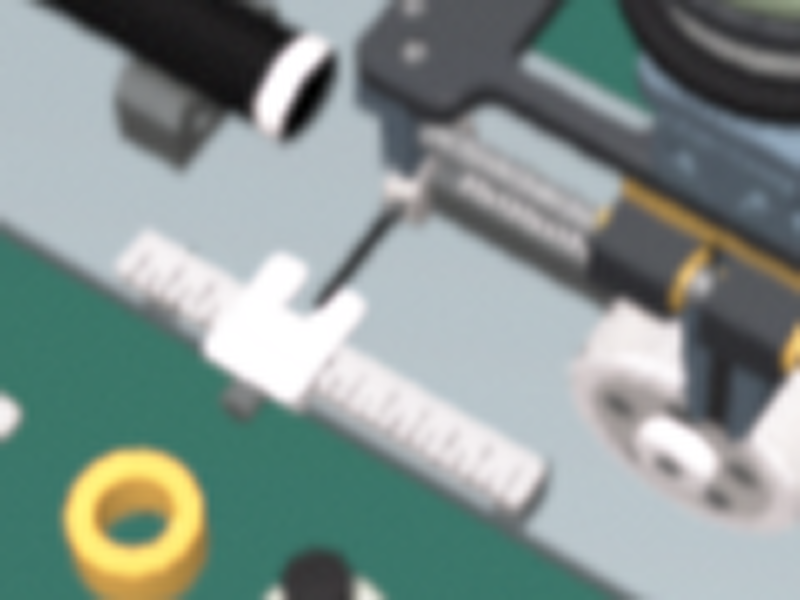

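```bash
python3 - <<'E'
from fit import *
g=snap('scene')
for n,p,z in(('prongL',(278,262),46),('prongR',(352,298),46),('tip',(318,303),50),('blade',(360,250),50)):
    uv=(230+p[0]*.15-.4,230+p[1]*.15-.4);print(n,fx(list(atz(g,uv,z)[:2])+[0])[:2])
F=g['frame'];cv2.imwrite('pics/c4.png',cv2.resize(F[255:305,250:316],(792,600),interpolation=cv2.INTER_NEAREST)[:,:,::-1])
E
```

```text
prongL [46.9 30.9]
prongR [45.  53.9]
tip [52.9 48.6]
blade [33.5 48.7]
```

View pics/c4.png

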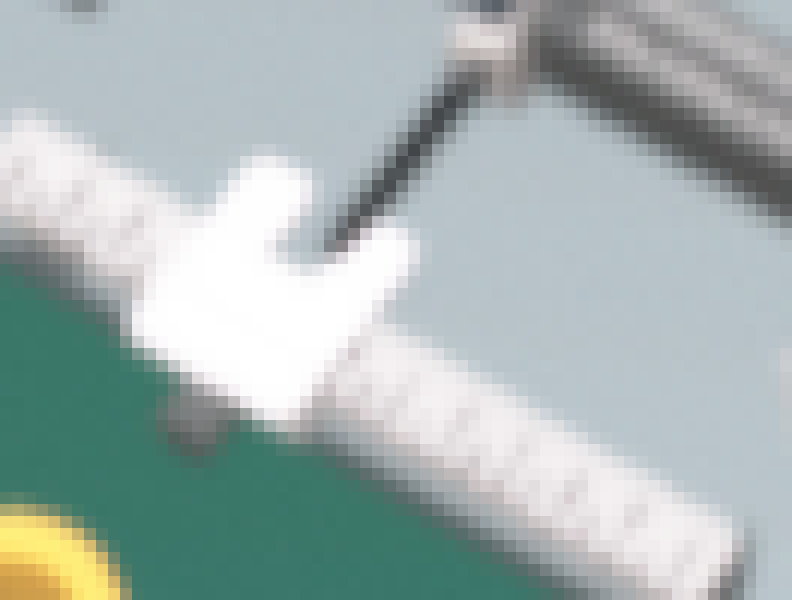

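```bash
cat > prof.py <<'E'
from fit import *
q=np.load('q.npy')
g=snap('scene');G=cv2.cvtColor(g['frame'],cv2.COLOR_RGB2GRAY).astype(np.float32)
def prof(x,z,ys):
    uv=np.array([proj(g,W(q,(x,y,z))) for y in ys],np.float32)
    return cv2.remap(G,uv[None,:,0],uv[None,:,1],cv2.INTER_CUBIC)[0]
ys=np.arange(24.,72,2)
print('y   ',ys.astype(int))
for x in (46,49,52): print('flag',x,prof(x,46,ys).astype(int))
yb=np.arange(20.,110,.5)
for x in (30,35,40,45):
    p=prof(x,50,yb);i=p.argmin();w=np.clip(np.median(p)-20-p,0,None)*(abs(yb-yb[i])<5)
    print('blade',x,yb[i],round((w*yb).sum()/w.sum(),1))
E
python3 prof.py
```

```text
y    [24 26 28 30 32 34 36 38 40 42 44 46 48 50 52 54 56 58 60 62 64 66 68 70]
flag 46 [190 193 215 244 250 253 252 246 213 191 172 113 100 197 255 253 251 230
 199 191 192 192 192 192]
flag 49 [190 196 225 252 254 254 254 254 220 193 176 121 114 218 257 254 253 242
 204 191 192 191 191 192]
flag 52 [191 194 224 251 254 253 254 253 221 194 184 151 160 237 255 254 254 241
 203 192 192 192 191 192]
blade 30 49.0 49.2
blade 35 49.5 49.3
blade 40 49.5 49.3
blade 45 49.0 48.8
```

```bash

python3 -m handwheel '[{"gripper":0,"travel":[0,0,-0.012],"twist":0},{"gripper":0,"travel":[0,0.009,0],"twist":0},{"gripper":0,"travel":[0,0.009,0],"twist":0},{"gripper":0,"travel":[0,0,0.005],"twist":0},{"gripper":0,"travel":[0,0,0.002],"twist":0}]'
python3 -m handwheel '[{"gripper":0,"travel":[0,0,0.001],"twist":0},{"gripper":0,"travel":[0,0,0.001],"twist":0},{"gripper":0,"travel":[0,0,0.001],"twist":0},{"gripper":0,"travel":[0,0,0],"twist":0}]'; python3 prof.py
```

```text
time_s: 15.15
ee_pos: [577.7, 49.7, 301.5]
ee_rot: [-180.0, 0.2, 9.1]
force: [0.2, -0.8, -0.5]
gripper_width: 0.7
time_s: 15.48
ee_pos: [578.0, 50.8, 300.2]
ee_rot: [180.0, 0.0, 9.2]
force: [-0.2, 0.1, 0.3]
gripper_width: 0.6
y    [24 26 28 30 32 34 36 38 40 42 44 46 48 50 52 54 56 58 60 62 64 66 68 70]
flag 46 [191 196 217 245 251 253 252 247 214 192 172 114 101 199 255 253 251 231
 200 194 193 193 193 193]
flag 49 [192 197 225 252 254 254 254 253 221 195 178 122 115 218 257 254 253 243
 205 194 193 193 194 194]
flag 52 [192 196 226 252 254 255 254 253 222 195 185 151 162 240 255 254 254 242
 205 193 192 193 193 193]
blade 30 49.0 49.2
blade 35 49.0 49.3
blade 40 49.5 49.3
blade 45 49.0 48.8
```

Just above contact; press about 2 mm, then stroke 9 mm.

```bash

python3 -m handwheel '[{"gripper":0,"travel":[0,0,0.001],"twist":0},{"gripper":0,"travel":[0,0,0.001],"twist":0},{"gripper":0,"travel":[0,0,0],"twist":0}]'
python3 -m handwheel '[{"gripper":0,"travel":[0,-0.003,0],"twist":0},{"gripper":0,"travel":[0,-0.003,0],"twist":0},{"gripper":0,"travel":[0,-0.003,0],"twist":0},{"gripper":0,"travel":[0,0,0],"twist":0},{"gripper":0,"travel":[0,0,0],"twist":0}]'; python3 prof.py
```

```text
time_s: 15.78
ee_pos: [578.0, 50.8, 299.9]
ee_rot: [180.0, -0.1, 9.2]
force: [-1.7, -0.3, 7.7]
gripper_width: 0.3
time_s: 16.2
ee_pos: [576.6, 59.8, 300.0]
ee_rot: [180.0, -0.1, 9.2]
force: [-2.9, -0.2, 7.9]
gripper_width: 0.7
y    [24 26 28 30 32 34 36 38 40 42 44 46 48 50 52 54 56 58 60 62 64 66 68 70]
flag 46 [191 195 216 244 250 253 252 247 182  85  95 175 236 252 254 253 251 230
 200 193 192 193 192 193]
flag 49 [193 196 225 252 254 254 254 255 188  88  99 179 244 254 254 253 253 242
 205 193 193 193 193 193]
flag 52 [193 195 225 252 254 254 254 254 204 125 130 189 242 255 254 253 254 241
 205 193 193 193 192 193]
blade 30 44.0 44.0
blade 35 44.0 44.1
blade 40 44.0 44.1
blade 45 44.0 44.2
```

```bash

python3 -m handwheel '[{"gripper":0,"travel":[0,-0.0015,0],"twist":0},{"gripper":0,"travel":[0,-0.001,0],"twist":0},{"gripper":0,"travel":[0,0,0],"twist":0},{"gripper":0,"travel":[0,0,0],"twist":0}]'; python3 prof.py
python3 -m handwheel '[{"gripper":0,"travel":[0,0,-0.004],"twist":0},{"gripper":0,"travel":[0,0,-0.02],"twist":0},{"gripper":0,"travel":[0,0,-0.04],"twist":0},{"gripper":0,"travel":[0,0,-0.04],"twist":0},{"gripper":0,"travel":[0,0,-0.03],"twist":0}]'
python3 -m handwheel '[{"gripper":0,"travel":[-0.04,0,0],"twist":0},{"gripper":0,"travel":[-0.04,0,0],"twist":0},{"gripper":0,"travel":[-0.04,0,0],"twist":0},{"gripper":0,"travel":[-0.04,0,0],"twist":0},{"gripper":0,"travel":[0,0,0],"twist":0}]'
python3 prof.py; python3 - <<'E'
from fit import *
g=snap('scene');f=snap('top')
a=cv2.resize(f['frame'][170:290,240:440],(420,500),interpolation=2)
a=cv2.resize(f['frame'][180:280,250:350],(380,380),interpolation=2)
b=cv2.resize(g['frame'][190:310,190:310],(400,380),interpolation=2)
cv2.imwrite('pics/c5.png',np.hstack([a,b])[:,:,::-1])
E
```

```text
time_s: 16.58
ee_pos: [576.2, 62.0, 299.9]
ee_rot: [180.0, -0.1, 9.2]
force: [-2.2, 0.0, 7.7]
gripper_width: 0.5
y    [24 26 28 30 32 34 36 38 40 42 44 46 48 50 52 54 56 58 60 62 64 66 68 70]
flag 46 [192 195 215 245 251 253 252 244 148  80 137 194 235 251 254 253 251 230
 200 192 193 192 192 192]
flag 49 [192 196 225 252 254 254 254 254 162  88 142 198 243 254 254 254 253 242
 204 192 193 192 192 192]
flag 52 [192 195 225 252 254 253 254 254 183 117 146 196 240 254 253 254 254 241
 205 193 193 192 193 192]
blade 30 42.5 42.7
blade 35 43.0 42.9
blade 40 43.0 42.7
blade 45 43.0 43.0
time_s: 17.05
ee_pos: [576.2, 62.2, 435.5]
ee_rot: [180.0, -0.2, 9.2]
force: [0.5, 0.2, 0.4]
gripper_width: 0.2
time_s: 17.47
ee_pos: [411.6, 35.9, 431.7]
ee_rot: [-180.0, 0.4, 9.1]
force: [-0.7, -0.6, -0.7]
gripper_width: 0.8
y    [24 26 28 30 32 34 36 38 40 42 44 46 48 50 52 54 56 58 60 62 64 66 68 70]
flag 46 [192 196 217 245 251 254 252 245 149  81 139 195 236 252 254 253 251 231
 200 194 194 194 193 194]
flag 49 [192 198 226 253 254 254 254 255 162  89 143 199 244 254 254 254 253 243
 205 194 193 194 193 194]
flag 52 [193 197 226 252 254 254 254 254 183 117 147 198 242 254 254 254 254 242
 205 193 194 194 195 194]
blade 30 43.0 42.7
blade 35 43.0 43.0
blade 40 43.0 42.7
blade 45 43.0 43.0
```

View pics/c5.png

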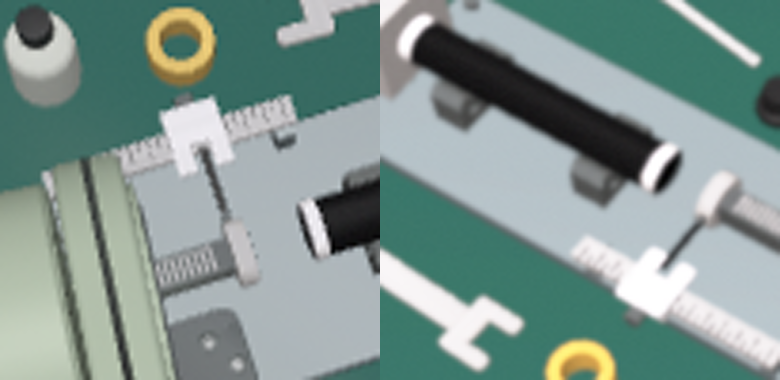

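```bash
sed "s/snap('scene')/snap('top')/" prof.py > prof2.py; python3 prof2.py; python3 -c "
from fit import *
f=snap('top');print(fx(list(f['extrinsics'][:3,3])))
for r in env.pinpoint('top','tube')[:3]: print(r['confidence'],r['uv'],fx(list(atz(f,r['uv'],45))))"
```

```text
y    [24 26 28 30 32 34 36 38 40 42 44 46 48 50 52 54 56 58 60 62 64 66 68 70]
flag 46 [178 178 177 181 191 197 196 197 188 119  61 115 183 183 199 195 195 198
 184 177 176 176 176 176]
flag 49 [176 177 176 191 229 234 231 236 216 128  66 117 172 214 233 232 230 231
 184 178 177 178 177 177]
flag 52 [174 174 171 181 230 231 231 230 190 114  60 115 183 203 234 229 232 225
 189 173 173 172 174 172]
blade 30 106.5 106.2
blade 35 44.5 44.2
blade 40 105.0 105.2
blade 45 44.5 44.3
[-223.7  121.5  865.3]
0.86 [457.8, 356.3] [-271.2 -140.  -146. ]
0.85 [377.5, 222.8] [   5.4  -87.1 -146. ]
0.79 [108.5, 250.8] [ 109.5  407.4 -146. ]
```

```bash
python3 -c "
from workcell import env
print(env.job_done(), env.state()['time_s'])"
```

```text
the job is handed in; nothing more can be done
the job is handed in; nothing more can be done
```

I pushed the black tube home and brought the pointer into the gauge notch, then handed the job in at about 18 s of the 61 s allowed. The interface gives no verdict.

- **Tube:** I pushed it with closed fingertips until the force rose from about 5 N to 19 N. Both cameras then showed it flat against the end plate and still in its V-blocks.
- **Stop:** I rolled the wheel in three full strokes of about 26 mm, plus a short fourth of about 11.5 mm.
- **Pointer:** the scene camera puts it about +0.4 mm from the notch's middle and the top camera about -0.4 mm. Both are well inside 3 mm.
- **At hand-in:** the arm was clear of everything and the wrist force read about zero.

Some checks were weaker or disagreed:
- **Wheel force too high:** the fingertip pressed about 35 N for a moment at the start of strokes two and three, and 8 to 16 N during strokes one to three. The task asked for 3 to 10 N; I pressed more gently on the last stroke, at about 8 N.
- **Tube finder:** after the push it mostly picked the look-alike tubes. Its final reading of the real tube was y = -87 mm and x = 5.4 mm, against the -80 and 0 expected at home. I relied on the force rise and the pictures instead.
- **Finger position at contact:** it implied a finger thinner than the stated sizes, by about 6 mm. I did not explain this.

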